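# Key in a pick-and-mix sale on the counter scale

## Task

The customer's wrapped sweets are lying on the counter scale. With the fingertips, lightly press the quick key for these sweets - the middle one in the far row of the six square keys - fully down, let it come up, then press the wide print bar fully down to print the price label and draw back clear. Press no other key, do not touch the pan or the sweets while they are being weighed, do not push the scale out of place, and leave the bell, the brass weight and the small carton beside it alone; nothing is picked up.

Things in the scene. Friction and masses are not known exactly. Their poses are not given: they have to be found in the camera images.
- counter_scale: white plastic counter scale, loose on rubber feet, 3 to 4 kg, 300 mm deep (x) by 280 mm wide (y); origin under its middle on the worktop; x points away from the clerk (robot) side, y to the clerk's left. Its front third is a key panel rising at 8 degrees, 52 to 67 mm above the worktop: left, six square keys in two rows of three; right, a round key (far) and the wide print bar (near).
- display_top (a point): middle of the top edge of the display strip that stands between the key panel and the pan, 262 mm wide, 103 mm above the worktop; nothing on the scale but the sweets is higher than 110 mm
- pan: flat steel weighing pan on the back two thirds of the scale, 164 (x) x 268 (y) mm with an 11 mm rim; fixed to the scale; origin under its middle, 97 mm above the worktop. It is weighing: any touch spoils the reading.
- near_left (a joint): press of the square key in the near row, left, m (0 up, 0.005 fully down, same spring); not to be pressed.
- near_mid (a joint): press of the square key in the near row, middle, m (0 up, 0.005 fully down, same spring); not to be pressed.
- near_right (a joint): press of the square key in the near row, right, m (0 up, 0.005 fully down, same spring); not to be pressed.
- far_left (a joint): press of the square key in the far row, left, m (0 up, 0.005 fully down, same spring); not to be pressed.
- far_mid_face (a point): centre of the outer face of the square key, far row, middle: THE QUICK KEY FOR THESE SWEETS; a grey cap 24 x 24 mm, 9 mm proud of the panel; the next keys' centres are 41 mm (sideways) and 42 mm (rows) off. The point's z axis points straight out of the key face (leaning 8 degrees to the clerk), x up the slope, y to the clerk's left. Moves with the key.
- far_mid (a joint): how far that key is pressed in, m from its raised rest: 0 up, 0.005 fully down on its stop (along -z of the point on its face). It springs back; starts to move at 1 N, fully down at 3.5 N.
- far_right (a joint): press of the square key in the far row, right, m (0 up, 0.005 fully down, same spring); not to be pressed.
- print_bar_face (a point): centre of the outer face of the print bar, the one wide key, at the right of the near row; its cap is 24 mm up the slope by 66 mm across. Axes as for the far_mid_face point; moves with the bar.
- print_bar (a joint): how far the print bar is pressed in, m: 0 up, 0.005 fully down on its stop; springs back, same forces as the square key.
- round_key (a joint): press of the round zero key (26 mm across, far row, right, straight behind the print bar), m; not to be pressed.
- sweet_0: one of four wrapped sweets lying on the pan, about 50 x 20 x 20 mm with twisted ends, 12 g; origin at the underside of its middle
- sweet_1: one of four wrapped sweets lying on the pan, about 50 x 20 x 20 mm with twisted ends, 12 g; origin at the underside of its middle
- sweet_2: one of four wrapped sweets lying on the pan, about 50 x 20 x 20 mm with twisted ends, 12 g; origin at the underside of its middle
- sweet_3: one of four wrapped sweets lying on the pan, about 50 x 20 x 20 mm with twisted ends, 12 g; origin at the underside of its middle
- service_bell: domed counter bell on a black foot, 79 mm across, 64 mm high, loose, to the right of the scale; origin under its middle. Must not be rung.
- service_bell_button (a joint): press of the bell's top button, m (0 up, 0.004 down)
- brass_weight: brass scale weight with a knob, 38 mm across, 34 mm high, 0.5 kg, loose, to the right of the scale; origin under its middle
- sweet_box: small printed carton standing on its long edge, 30 x 110 x 65 mm high, loose, to the right of the scale; origin under its middle

How it is judged:
By the outcome, as a careful person would: the job done as asked, in the order asked, and still so for the second after the job is handed in, with the robot touching nothing.
It also fails if it takes over 38 s, if anything falls off the work surface, if the arm or the gripper's body presses on something with over 40 N, if the wrist force passes 120 N, or if a joint passes its speed limit or range.

## Robot

A 7-joint arm with a two-finger parallel gripper is mounted at the origin on the work surface; the furniture and walls round the work are solid. World frame = base frame: x ahead of the robot, y to its left, z up, the work surface at z = 0. Lengths are in m, angles in rad, forces in N, time in s.
With the tool pointing down it reaches from about 0.425 to 0.8 m from the base axis. Payload 8.3 kg.
Tool frame: the origin (TCP) lies midway between the tips of the shut fingers; the grasp point (between the pads) lies 19 mm behind it; z points along the fingers, x is the direction in which the jaws open and shut, and the axes are right-handed (so a half turn about z gives the same grasp; the last joint's range is limited). The gripper opens to 85 mm and grips with 20 to 120 N. Pads are 22 mm wide; open, the fingers measure 114 mm over their backs; the gripper's body (76 mm by 85 mm) begins 54 mm behind the grasp point. The pads swing forward as they close: fully open they stand 13 mm farther back than shut.
Start: joints at [-1.175, 0.383, 0.016, 1.37, -0.006, 1.388, -0.046], TCP at [0.277, 0.56, 0.231] pointing down, gripper open.
Joint ranges: [-2.95, 2.95], [-0.25, 2.06], [-1.52, 1.56], [0.18, 2.33], [-1.44, 4.58], [0.02, 2.06], [-3.01, 3.01]. Speed limits (rad/s): [2.39, 2.39, 3.01, 3.01, 3.14, 3.14, 3.14].

## Interface

Orientations are given as a unit quaternion [x, y, z, w].
In Python, from rig import telemetry, vision, manip gives the robot as it stands.
- The arm moves only by the tool send_rows, never from a script. Its argument "motion" is a list of rows, each an object with "linear": the shift along the world's x, y, z in mm, a list of three; "rot": the turn, a rotation vector about the world's x, y, z in degrees, a list of three. A call has 1 to 20 rows; each row is the pose to reach, as a shift and turn from the pose commanded when the call began; what a row does not reach only later rows make up. A row lasts 1/10 s, in which the tool goes at most 50 mm and 8.59 degrees, less where a joint would pass 70% of its speed; a pose out of reach is approached as far as the arm can. A call with a gripper value outside its range is refused whole. "claw" is the gripper command: -1 is fully open, 1 is shut, values between are in proportion, set as the call begins (left out, the last holds). The fingers move at their own pace and stop on an object; "squeeze" is the grip in N (left out, the last holds). Time passes only in rows, so rows that repeat a pose let the fingers close. It gives the time, the measured TCP pose, the force and the opening at its end, in the units of the state.
- telemetry.get_obs(): the state, without advancing time (a new reading comes with each control period).
- vision.camera(name): name is "scene" or "top"; returns a dict with "color" (400x640x3 uint8, blue, green, red), "fx", "fy", "cx", "cy" (pixels), "dist" ([k1, k2, p1, p2, k3] as OpenCV has them; the pictures are not rectified), "R" (3x3) and "t" (3): a world point X has camera coordinates R X + t. Camera axes: x right, y down, z forward; pixel columns grow to the right and rows downward; lengths in m; the calibration is good to about 2 mm. A picture is of the moment at which its call begins. There is no depth.
- manip.close_job(): hands the job in, once; it reports no verdict.
The state is a dict: "time_s": time; "joint_pos": joint angles; "qd": joint speeds; "joint_efforts": joint torques, N m; "position": TCP position; "eef_rot": TCP orientation; "ft_force": force on the tool from outside, world axes, zero at the start; "wrist_torque": the same for the moment, N m; "gripper_width": finger opening in m.
Only numpy, scipy, OpenCV 4.12 (cv2) and the standard library are available. Lean on these libraries where they do the work, as an engineer would, in place of code of your own. Each camera call takes 0.05 s, during which the arm holds its last target.

## Working session

There is one attempt and no reset: what is moved stays moved. The work goes in short steps, Python scripts to look and compute and a tool call to move; the robot and the scene stay as the last step left them, time stands still between calls to the robot, and variables do not carry over. Pictures are saved under pics/ and viewed, and the job is handed in when it is done.

Besides the shell and the picture viewer there is one more tool, called after "Emit:" as a command line: name --argument value ..., lists and objects as JSON in quotes. send_rows: Moves the arm, as the interface text tells. Its arguments: {"type":"object","properties":{"motion":{"type":"array"},"claw":{"type":"number"},"squeeze":{"type":"number"}},"required":["motion"]}

```bash
mkdir -p pics
cat > h.py <<'E'
import numpy as np,cv2,pickle
def snap(n,tag):
    from rig import vision
    c=vision.camera(n); cv2.imwrite(f'pics/{tag}.png',c['color']); pickle.dump(c,open(f'{tag}.pkl','wb')); return c
def K(c): return np.array([[c['fx'],0,c['cx']],[0,c['fy'],c['cy']],[0,0,1.]])
def proj(c,P):
    r,_=cv2.Rodrigues(np.array(c['R'],float)); return cv2.projectPoints(np.array(P,float).reshape(-1,1,3),r,np.array(c['t'],float),K(c),np.array(c['dist'],float))[0].reshape(-1,2)
def ray(c,px,z):
    u=cv2.undistortPoints(np.array(px,float).reshape(-1,1,2),K(c),np.array(c['dist'],float)).reshape(-1,2)
    R=np.array(c['R']);t=np.array(c['t']).reshape(3);C=-R.T@t
    out=[]
    for a,b in u:
        d=R.T@np.array([a,b,1]); out.append(C+d*(z-C[2])/d[2])
    return np.array(out)
E
python3 - <<'E'
from h import *
from rig import telemetry
for n in('top','scene'):
    c=snap(n,n+'0'); print(n,c['fx'],c['dist'],-np.array(c['R']).T@np.array(c['t']).reshape(3))
print(telemetry.get_obs())
E
```

```text
top 382.4656760438103 [0.01681949 0.         0.         0.         0.        ] [ 0.47978344 -0.11642911  0.96311754]
scene 386.14292502927475 [-0.00742609  0.          0.          0.          0.        ] [-0.01153768 -0.72857322  0.60200536]
{'time_s': 0.1, 'joint_pos': array([-1.17490846,  0.38412951,  0.01637817,  1.37105515, -0.00632859,
        1.38816998, -0.04650705]), 'qd': array([ 0.00214715, -0.00138765, -0.00017465, -0.0023878 ,  0.00010156,
       -0.00098237, -0.00048813]), 'joint_efforts': array([ 3.24270513e-03, -6.29129577e+01,  8.47806428e-01, -3.72759068e+01,
        1.69573689e-02,  1.03698688e-02,  9.76576098e-05]), 'position': array([0.27654938, 0.5599894 , 0.23039141]), 'eef_rot': array([ 8.49357808e-01,  5.27816804e-01, -7.28968953e-04,  4.50548828e-04]), 'ft_force': array([0.11825358, 0.06909182, 1.07698891]), 'wrist_torque': array([-0.00160565, -0.02320954, -0.0080419 ]), 'gripper_width': 0.08548811922670013}
```

View pics/top0.png

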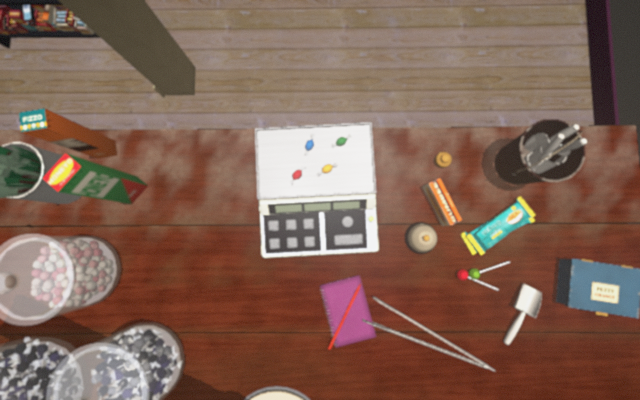

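View pics/scene0.png

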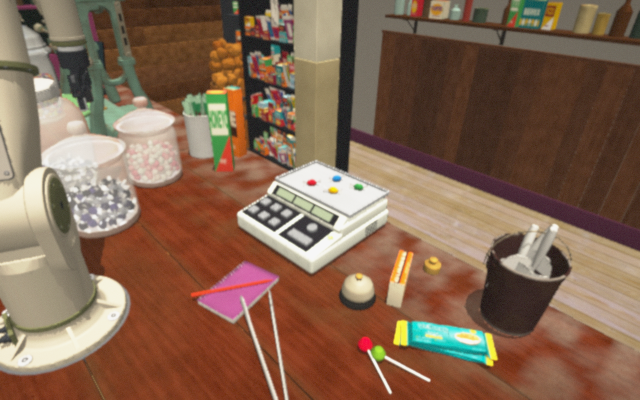

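The top picture shows the scale around (318,190), with its keys at about (290,235) and the print bar near (349,240). The bell is at (422,237). I'll enlarge the panel in both pictures.

Run:
```python
import cv2
a=cv2.imread('pics/top0.png')[190:265,250:390]; cv2.imwrite('pics/topc.png',cv2.resize(a,None,fx=5.7,fy=5.7,interpolation=cv2.INTER_CUBIC))
a=cv2.imread('pics/scene0.png')[160:275,230:395]; cv2.imwrite('pics/scenec.png',cv2.resize(a,None,fx=4.8,fy=4.8,interpolation=cv2.INTER_CUBIC))
```

```text
(no output)
```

View pics/topc.png

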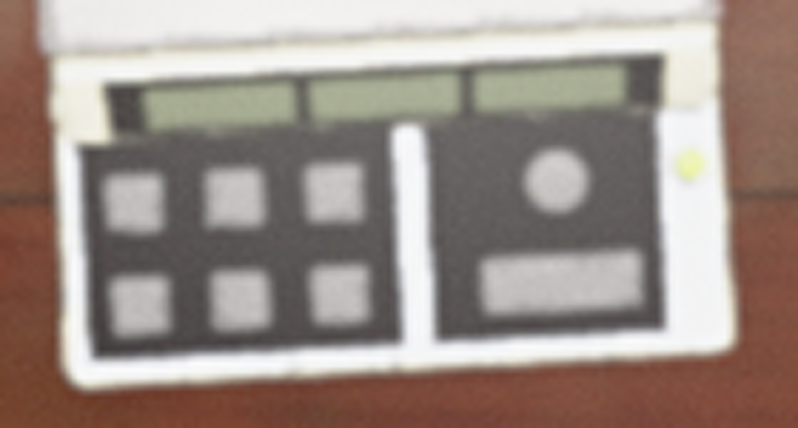

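View pics/scenec.png

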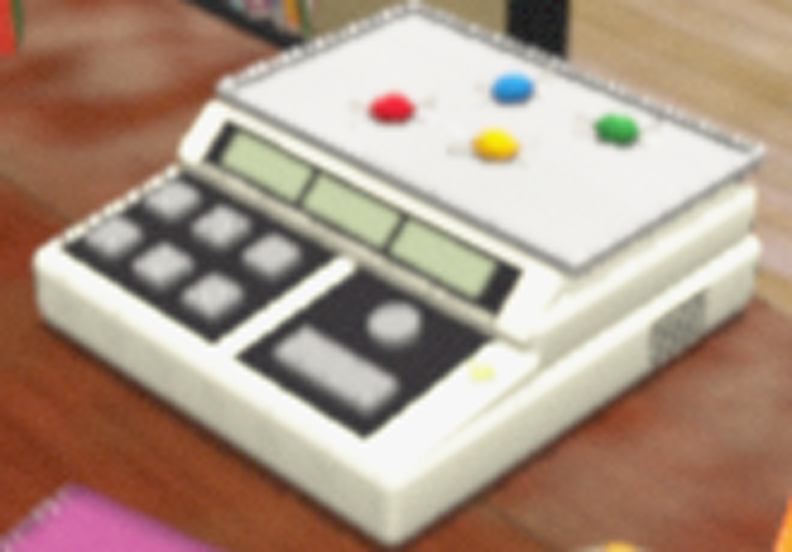

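```bash
cat > fit.py <<'E'
from h import *
from scipy.optimize import least_squares
ct=pickle.load(open('top0.pkl','rb'));cs=pickle.load(open('scene0.pkl','rb'))
names='fl fm fr nl nm nr round bar'.split()
T=np.array([(134,203),(235,197),(335,193),(140,306),(241,300),(340,295),(556,181),(562,283)],float)
S=np.array([(172,199),(222,226),(272,255),(112,238),(162,264),(213,296),(395,325),(336,371)],float)
T=(T+.5)/5.7-.5+[250,190]; S=(S+.5)/4.8-.5+[230,160]
P=[]
for a,b in zip(T,S):
    f=lambda X:np.r_[proj(ct,X)[0]-a,proj(cs,X)[0]-b]
    r=least_squares(f,[.5,0,.07]);P.append(r.x)
P=np.array(P)
for n,p in zip(names,P):print(n,p.round(4))
# model: u up-slope coordinate, v left; far at u=+21, near -21
a8=np.radians(8);c8,s8=np.cos(a8),np.sin(a8)
def model(q):
    x,y,z,yaw,vb=q  # (x,y,z) = midpoint between fm and nm faces
    L=np.array([[21,41],[21,0],[21,-41],[-21,41],[-21,0],[-21,-41],[21,vb],[-21,vb]])/1000
    l=np.c_[L[:,0]*c8,L[:,1],L[:,0]*s8]
    R=np.array([[np.cos(yaw),-np.sin(yaw),0],[np.sin(yaw),np.cos(yaw),0],[0,0,1]])
    l[:,:]=l@R.T; return l+[x,y,z]
def model2(q):
    return model(np.r_[q[:4],q[4]*1000])
f=lambda q:np.r_[(proj(ct,model2(q))-T).ravel(),(proj(cs,model2(q))-S).ravel()]
r=least_squares(f,[.5,0,.068,0,-.13],x_scale=[.01,.01,.01,.1,.01])
print('q',r.x.round(4),'deg',np.degrees(r.x[3]),'rms px',np.sqrt(np.mean(r.fun**2)),abs(r.fun).max())
M=model2(r.x)
for n,p in zip(names,M):print(n,p.round(4))
print(r.fun.reshape(-1,2).round(1).tolist())
E
python3 fit.py
```

```text
fl [0.5055 0.0018 0.0688]
fm [ 0.5078 -0.0397  0.0691]
fr [ 0.5092 -0.0806  0.0692]
nl [4.633e-01 1.000e-04 6.180e-02]
nm [ 0.4657 -0.0417  0.0639]
nr [ 0.4677 -0.0824  0.0628]
round [ 0.5137 -0.1712  0.0685]
bar [ 0.4722 -0.1735  0.0619]
q [ 0.4866 -0.0404  0.0657  0.0481 -0.1322] deg 2.757873177387021 rms px 0.1532352244631744 0.3326381532564824
fl [0.5054 0.0016 0.0687]
fm [ 0.5073 -0.0394  0.0687]
fr [ 0.5093 -0.0803  0.0687]
nl [ 4.638e-01 -4.000e-04  6.280e-02]
nm [ 0.4658 -0.0414  0.0628]
nr [ 0.4678 -0.0823  0.0628]
round [ 0.5137 -0.1715  0.0687]
bar [ 0.4721 -0.1735  0.0628]
[[0.1, 0.0], [-0.1, 0.2], [-0.1, -0.1], [0.1, -0.2], [-0.1, -0.0], [0.0, -0.1], [0.2, -0.1], [0.1, -0.1], [-0.0, 0.1], [-0.3, 0.2], [-0.1, 0.1], [0.3, -0.3], [-0.1, 0.3], [-0.1, -0.0], [-0.1, 0.0], [-0.1, -0.3]]
```

Run:
```python
from h import *
ct=pickle.load(open('top0.pkl','rb'));cs=pickle.load(open('scene0.pkl','rb'))
a=cv2.imread('pics/top0.png')[90:400,0:200]; cv2.imwrite('pics/tl.png',cv2.resize(a,None,fx=1.9,fy=1.9))
a=cv2.imread('pics/scene0.png')[0:240,0:260]; cv2.imwrite('pics/sl.png',cv2.resize(a,None,fx=2.4,fy=2.4))
print(proj(cs,[.277,.56,.231]),proj(ct,[.277,.56,.231]))
```

```text
[[ 88.57159319 110.22451318]] [[-44.26675963 349.67565024]]
```

View pics/tl.png

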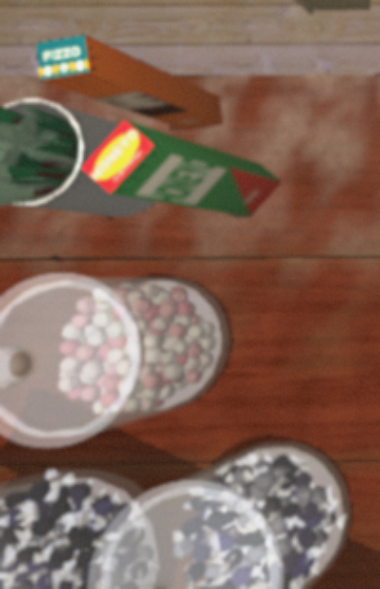

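View pics/sl.png

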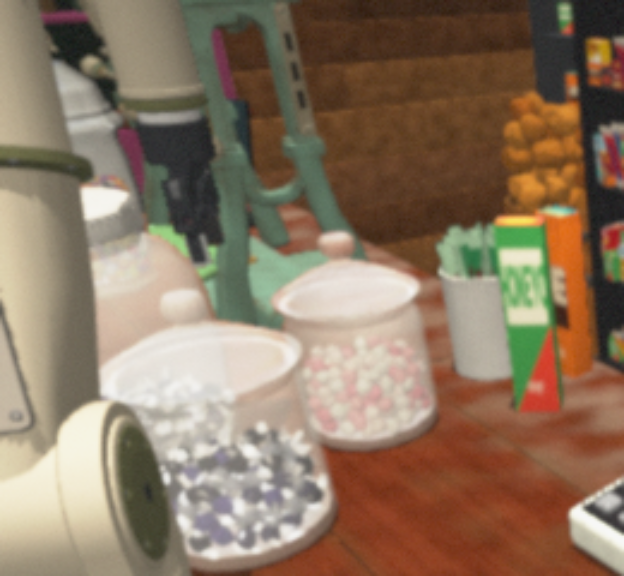

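Run:
```python
from h import *
from scipy.optimize import least_squares
ct=pickle.load(open('top0.pkl','rb'));cs=pickle.load(open('scene0.pkl','rb'))
for n,a,b in [('pink knob',(10.5,281),(140,100)),('dark knob',(98,385),(77,127)),('green carton top',(45,180),(218,93))]:
    r=least_squares(lambda X:np.r_[proj(ct,X)[0]-a,proj(cs,X)[0]-b],[.3,.3,.2]);print(n,r.x,r.fun)
print(ray(ct,[(98,275),(145,350),(118,270),(185,355)],0))
```

```text
pink knob [0.40058019 0.44867654 0.26084613] [-0.67109801  1.30487085  2.44253832  0.66740744]
dark knob [0.20700887 0.28842133 0.25733518] [-4.03557042  8.9031291  13.58535925  4.89155754]
green carton top [0.59315369 0.3925498  0.26434698] [ 2.60139433 -4.08175321 -8.37672144 -1.09170689]
[[0.3870273  0.44373613 0.        ]
 [0.20732742 0.31923103 0.        ]
 [0.39885443 0.39503267 0.        ]
 [0.19498833 0.22183687 0.        ]]
```

Emit:
send_rows --motion '[{"linear": [0,0,35],"rot": [0,0,0]},{"linear": [0,0,70],"rot": [0,0,0]},{"linear": [0,0,105],"rot": [0,0,0]},{"linear": [0,0,140],"rot": [0,0,0]},{"linear": [0,0,160],"rot": [0,0,0]},{"linear": [0,0,170],"rot": [0,0,0]}]' --claw 1 --squeeze 20

```text
time_s: 0.7
position: [0.2769, 0.5607, 0.4033]
eef_rot: [0.849, 0.528, 0.001, -0.001]
ft_force: [-0.1, -0.5, 0.2]
gripper_width: 0.0004
```

```bash
cat > tgt.py <<'E'
import numpy as np
from rig import telemetry
from scipy.spatial.transform import Rotation as R
o=telemetry.get_obs()
yaw=np.radians(2.76);a=np.radians(8)
n=np.array([-np.sin(a)*np.cos(yaw),-np.sin(a)*np.sin(yaw),np.cos(a)])
x=np.array([-np.sin(yaw),np.cos(yaw),0]);z=-n;y=np.cross(z,x)
Rt=R.from_matrix(np.c_[x,y,z])
R0=R.from_quat(o['eef_rot'])
print('rotvec',np.degrees((Rt*R0.inv()).as_rotvec()).round(2),'n',n.round(4))
fm=np.array([.5073,-.0394,.0687]);bar=np.array([.4721,-.1735,.0628])
print(o['time_s'],'pos',o['position'].round(4),'F',o['ft_force'].round(2),'w',o['gripper_width'],'q',o['joint_pos'].round(3))
for k,p in (('fm',fm),('bar',bar)):
    for h in (0,.03,.08):print(k,h,'delta mm',((p+n*h-o['position'])*1000).round(1))
    d=o['position']-p; print(k,'height along n mm',(d@n*1000).round(2),'lateral',((d-n*(d@n))*1000).round(2))
E
python3 tgt.py
```

```text
rotvec [-1.79 -7.9  28.99] n [-0.139  -0.0067  0.9903]
0.7 pos [0.2769 0.5607 0.4033] F [-0.08 -0.52  0.16] w 0.00040419606177215077 q [-1.182  0.384  0.03   0.995 -0.012  1.761 -0.044]
fm 0 delta mm [ 230.4 -600.1 -334.6]
fm 0.03 delta mm [ 226.3 -600.3 -304.9]
fm 0.08 delta mm [ 219.3 -600.6 -255.3]
fm height along n mm 359.32 lateral [-180.48  602.47  -21.26]
bar 0 delta mm [ 195.2 -734.2 -340.5]
bar 0.03 delta mm [ 191.1 -734.4 -310.8]
bar 0.08 delta mm [ 184.1 -734.7 -261.2]
bar height along n mm 359.37 lateral [-145.27  736.57  -15.41]
```

Emit:
send_rows --motion '[{"linear": [6,-18,0],"rot": [0,0,0]},{"linear": [18,-50,0],"rot": [-0.1,-0.6,2.2]},{"linear": [31,-85,0],"rot": [-0.3,-1.2,4.4]},{"linear": [44,-120,0],"rot": [-0.4,-1.8,6.7]},{"linear": [56,-155,0],"rot": [-0.55,-2.4,8.9]},{"linear": [69,-190,0],"rot": [-0.7,-3,11.1]},{"linear": [82,-225,0],"rot": [-0.8,-3.6,13.3]},{"linear": [95,-260,0],"rot": [-1,-4.3,15.6]},{"linear": [108,-295,0],"rot": [-1.1,-4.9,17.8]},{"linear": [120,-330,0],"rot": [-1.2,-5.5,20]},{"linear": [133,-365,0],"rot": [-1.4,-6.1,22.2]},{"linear": [146,-400,0],"rot": [-1.5,-6.7,24.5]},{"linear": [159,-435,0],"rot": [-1.65,-7.3,26.7]},{"linear": [172,-470,-15],"rot": [-1.79,-7.9,28.99]},{"linear": [185,-505,-40],"rot": [-1.79,-7.9,28.99]},{"linear": [197,-540,-70],"rot": [-1.79,-7.9,28.99]},{"linear": [208,-570,-100],"rot": [-1.79,-7.9,28.99]},{"linear": [215,-590,-130],"rot": [-1.79,-7.9,28.99]},{"linear": [219,-600,-150],"rot": [-1.79,-7.9,28.99]},{"linear": [219,-600,-150],"rot": [-1.79,-7.9,28.99]}]'

```text
time_s: 2.7
position: [0.4936, -0.0414, 0.2476]
eef_rot: [0.69, 0.721, 0.047, 0.047]
ft_force: [0.4, 0.3, -0.5]
gripper_width: 0.0002
```

```bash
python3 tgt.py
```

```text
rotvec [ 0.22 -0.36  0.2 ] n [-0.139  -0.0067  0.9903]
2.7 pos [ 0.4936 -0.0414  0.2476] F [ 0.42  0.35 -0.53] w 0.00015476979128229185 q [-0.608 -0.037  0.622  1.826  0.018  1.212  1.626]
fm 0 delta mm [  13.7    2.  -178.9]
fm 0.03 delta mm [   9.5    1.8 -149.2]
fm 0.08 delta mm [  2.6   1.4 -99.6]
fm height along n mm 179.04 lateral [11.17 -0.78  1.56]
bar 0 delta mm [ -21.5 -132.1 -184.8]
bar 0.03 delta mm [ -25.7 -132.3 -155.1]
bar 0.08 delta mm [ -32.6 -132.7 -105.5]
bar height along n mm 179.09 lateral [ 46.38 133.32   7.41]
```

Emit:
send_rows --motion '[{"linear": [1,0.5,-20],"rot": [0,0,0]},{"linear": [2,1,-50],"rot": [0,0,0]},{"linear": [4,1,-80],"rot": [0,0,0]},{"linear": [6,1,-110],"rot": [0,0,0]},{"linear": [8,1,-135],"rot": [0,0,0]},{"linear": [9,1,-150],"rot": [0,0,0]},{"linear": [9,1,-150],"rot": [0,0,0]},{"linear": [9,1,-150],"rot": [0,0,0]},{"linear": [9,1,-150],"rot": [0,0,0]}]'

```text
time_s: 3.6
position: [0.5056, -0.0381, 0.1027]
eef_rot: [0.688, 0.722, 0.051, 0.05]
ft_force: [0.3, -0.1, 0.6]
gripper_width: 0.0
```

```bash
python3 tgt.py
python3 - <<'E'
from h import *
c=snap('scene','s1'); t=snap('top','t1')
a=c['color'][110:275,220:405]; cv2.imwrite('pics/s1c.png',cv2.resize(a,None,fx=3.6,fy=3.6,interpolation=cv2.INTER_CUBIC))
a=t['color'][120:265,240:400]; cv2.imwrite('pics/t1c.png',cv2.resize(a,None,fx=4,fy=4,interpolation=cv2.INTER_CUBIC))
E
```

```text
rotvec [ 0.11  0.13 -0.02] n [-0.139  -0.0067  0.9903]
3.6 pos [ 0.5056 -0.0381  0.1027] F [ 0.28 -0.13  0.62] w 2.3823355992881948e-05 q [-0.567  0.152  0.639  2.011 -0.136  0.871  1.76 ]
fm 0 delta mm [  1.7  -1.3 -34. ]
fm 0.03 delta mm [-2.5 -1.5 -4.3]
fm 0.08 delta mm [-9.5 -1.8 45.2]
fm height along n mm 33.89 lateral [3.05 1.48 0.44]
bar 0 delta mm [ -33.5 -135.4  -39.9]
bar 0.03 delta mm [ -37.7 -135.6  -10.2]
bar 0.08 delta mm [ -44.7 -135.9   39.3]
bar height along n mm 33.94 lateral [ 38.26 135.58   6.29]
```

View pics/s1c.png

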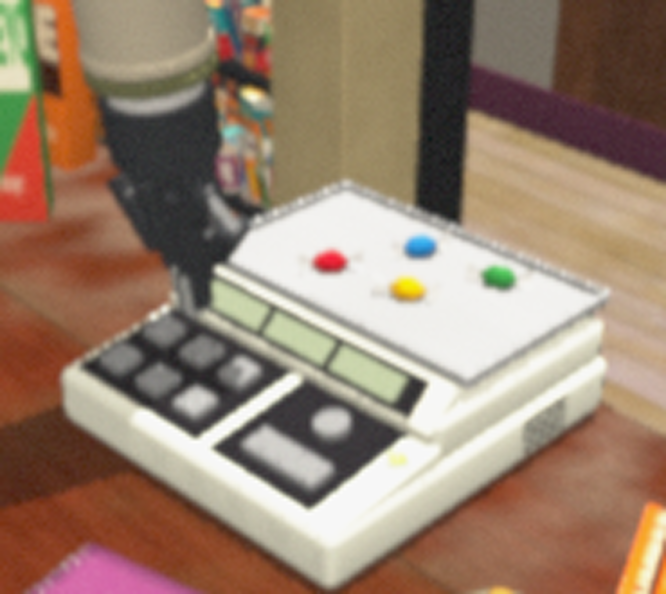

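View pics/t1c.png

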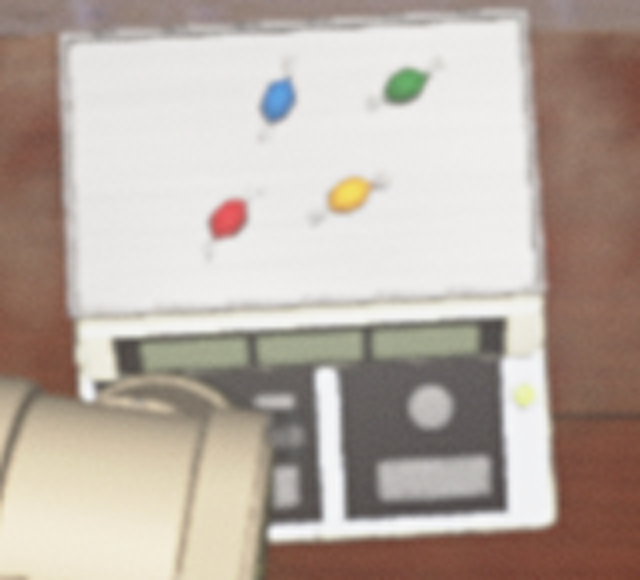

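Emit:
send_rows --motion '[{"linear": [0,-1,-6],"rot": [0.1,0.1,0]},{"linear": [0,-1.4,-14],"rot": [0.1,0.1,0]},{"linear": [0.3,-1.4,-21],"rot": [0.1,0.1,0]},{"linear": [0.6,-1.4,-25],"rot": [0.1,0.1,0]},{"linear": [0.6,-1.4,-26],"rot": [0.1,0.1,0]},{"linear": [0.6,-1.4,-26],"rot": [0.1,0.1,0]},{"linear": [0.6,-1.4,-26],"rot": [0.1,0.1,0]}]'

```text
time_s: 4.4
position: [0.5055, -0.0401, 0.0754]
eef_rot: [0.688, 0.722, 0.05, 0.048]
ft_force: [0.3, -0.6, -0.1]
gripper_width: -0.0001
```

```bash
python3 tgt.py
python3 - <<'E'
from h import *
from rig import telemetry
c=snap('scene','s2')
print(proj(c,telemetry.get_obs()['position']))
a=c['color'][165:235,230:330]; cv2.imwrite('pics/s2c.png',cv2.resize(a,None,fx=7,fy=7,interpolation=cv2.INTER_CUBIC))
E
```

```text
rotvec [ 0.04 -0.07  0.02] n [-0.139  -0.0067  0.9903]
4.4 pos [ 0.5055 -0.0401  0.0754] F [ 0.31 -0.61 -0.1 ] w -5.8827299143696384e-05 q [-0.545  0.2    0.631  2.035 -0.183  0.814  1.804]
fm 0 delta mm [ 1.8  0.7 -6.7]
fm 0.03 delta mm [-2.4  0.5 23. ]
fm 0.08 delta mm [-9.3  0.2 72.5]
fm height along n mm 6.9 lateral [-0.86 -0.65 -0.13]
bar 0 delta mm [ -33.4 -133.4  -12.6]
bar 0.03 delta mm [ -37.6 -133.6   17.1]
bar 0.08 delta mm [ -44.5 -133.9   66.6]
bar height along n mm 6.95 lateral [ 34.35 133.45   5.72]
[[275.06554551 204.96867507]]
```

View pics/s2c.png

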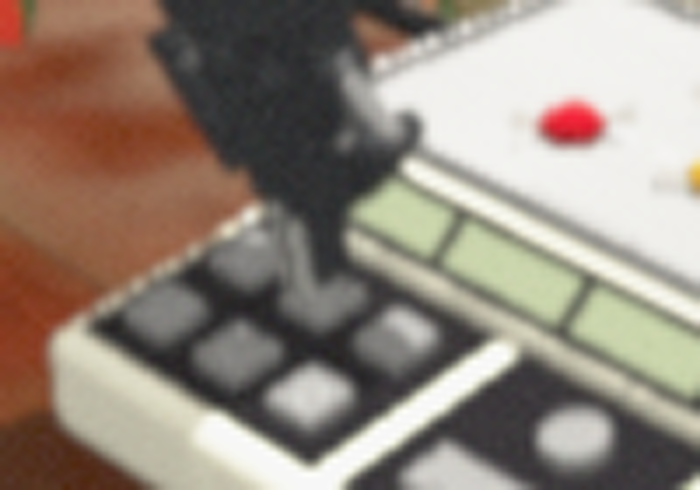

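Tip sits over the far-middle key (crop ~ (315,280), key at (320,305)). I'll feel downward now.

Emit:
send_rows --motion '[{"linear": [0.3,0.3,-2],"rot": [0,0,0]},{"linear": [0.9,0.4,-4],"rot": [0,0,0]},{"linear": [1.4,0.5,-6],"rot": [0,0,0]},{"linear": [1.6,0.6,-7],"rot": [0,0,0]},{"linear": [1.6,0.6,-7],"rot": [0,0,0]},{"linear": [1.6,0.6,-7],"rot": [0,0,0]}]'

```text
time_s: 5.05
position: [0.5069, -0.0395, 0.0683]
eef_rot: [0.688, 0.722, 0.05, 0.048]
ft_force: [-1.1, 0.5, 1.6]
gripper_width: 0.0
```

```bash
cat > st.py <<'E'
from rig import telemetry
import numpy as np,subprocess
o=telemetry.get_obs()
n=np.array([-.139,-.0067,.9903])
for k,p in (('fm',[.5073,-.0394,.0687]),('bar',[.4721,-.1735,.0628])):
    d=o['position']-np.array(p);print(k,'h',(d@n*1000).round(2),'lat',((d-n*(d@n))*1000).round(2))
print(o['time_s'],o['position'].round(4),'F',o['ft_force'].round(2),'Fn',(o['ft_force']@n).round(2),'T',o['wrist_torque'].round(3))
E
python3 st.py
```

```text
fm h -0.34 lat [-0.46 -0.07 -0.07]
bar h -0.29 lat [ 34.75 134.03   5.78]
5.05 [ 0.5069 -0.0395  0.0683] F [-1.1   0.52  1.56] Fn 1.69 T [-0.058  0.396  0.032]
```

Emit:
send_rows --motion '[{"linear": [0.15,0,-1],"rot": [0,0,0]},{"linear": [0.3,0,-2],"rot": [0,0,0]},{"linear": [0.3,0,-2],"rot": [0,0,0]},{"linear": [0.3,0,-2],"rot": [0,0,0]}]'

```text
time_s: 5.45
position: [0.5072, -0.0395, 0.0663]
eef_rot: [0.688, 0.722, 0.05, 0.048]
ft_force: [-1.9, -0.3, 2.7]
gripper_width: -0.0002
```

```bash
python3 st.py
```

```text
fm h -2.38 lat [-0.44 -0.08 -0.06]
bar h -2.33 lat [ 34.77 134.02   5.79]
5.45 [ 0.5072 -0.0395  0.0663] F [-1.88 -0.32  2.66] Fn 2.9 T [-0.054  0.522 -0.016]
```

```bash
python3 - <<'E'
from h import *
c=snap('scene','s3')
a=c['color'][155:235,230:330]; cv2.imwrite('pics/s3c.png',cv2.resize(a,None,fx=7,fy=7,interpolation=cv2.INTER_CUBIC))
t=snap('top','t3')
a=t['color'][180:265,240:400]; cv2.imwrite('pics/t3c.png',cv2.resize(a,None,fx=4.8,fy=4.8,interpolation=cv2.INTER_CUBIC))
t0=pickle.load(open('top0.pkl','rb'))
# display strip edges in top0: far edge crop y~70 (dark top) white top edge ~50 ; near base ~130 at crop x~240
px=np.array([(240,48),(240,75),(240,132)])/5.7+[250,190]
print(ray(t0,px[:2],.103),ray(t0,px[2:],.060))
E
python3 st.py
```

```text
[[ 0.56463424 -0.04521025  0.103     ]
 [ 0.5538854  -0.04523813  0.103     ]] [[ 0.53385965 -0.04174174  0.06      ]]
fm h -2.37 lat [-0.43 -0.08 -0.06]
bar h -2.32 lat [ 34.77 134.03   5.79]
5.55 [ 0.5072 -0.0395  0.0663] F [-1.31 -0.47  2.32] Fn 2.48 T [-0.091  0.559 -0.052]
```

View pics/s3c.png

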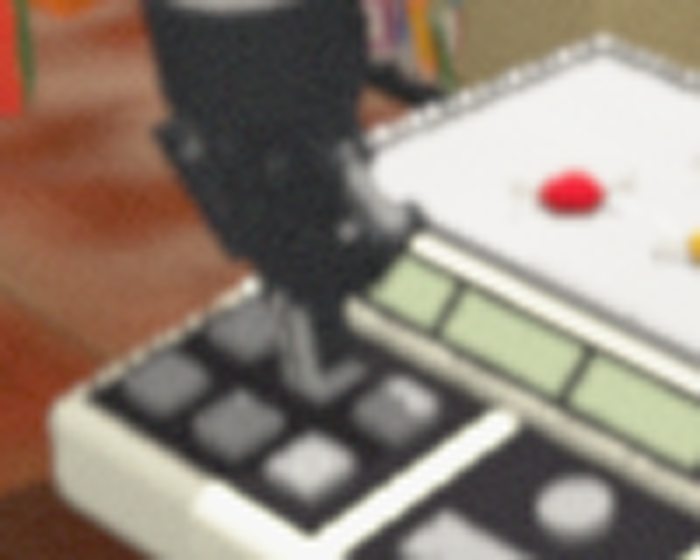

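View pics/t3c.png

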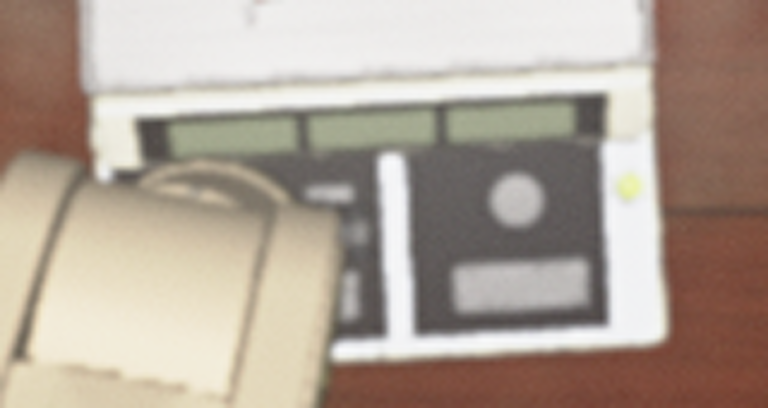

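The display clears the fingers by more than 30 mm at its top edge (x≈0.554), so the Fx reading is friction at the tip. The key is visibly down part-way, so I'll carry on to the stop.

Emit:
send_rows --motion '[{"linear": [0,0,-0.8],"rot": [0,0,0]},{"linear": [0,0,-1.5],"rot": [0,0,0]},{"linear": [0,0,-1.5],"rot": [0,0,0]},{"linear": [0,0,-1.5],"rot": [0,0,0]}]'

```text
time_s: 5.95
position: [0.5073, -0.0394, 0.0656]
eef_rot: [0.688, 0.722, 0.05, 0.048]
ft_force: [-10.1, -0.7, 15.4]
gripper_width: -0.0003
```

```bash
python3 st.py
```

```text
fm h -3.04 lat [-0.4  -0.06 -0.06]
bar h -2.99 lat [ 34.81 134.04   5.79]
5.95 [ 0.5073 -0.0394  0.0656] F [-10.05  -0.75  15.37] Fn 16.62 T [0.037 1.635 0.007]
```

Force jumped to 16.6 N at h=−3 mm, so the key is on its stop. Releasing.

Emit:
send_rows --motion '[{"linear": [-0.4,0,1.5],"rot": [0,0,0]},{"linear": [-0.8,0,5],"rot": [0,0,0]},{"linear": [-1.5,0,10],"rot": [0,0,0]},{"linear": [-3,0,20],"rot": [0,0,0]},{"linear": [-5,0,35],"rot": [0,0,0]},{"linear": [-6,0,45],"rot": [0,0,0]},{"linear": [-6,0,45],"rot": [0,0,0]},{"linear": [-6,0,45],"rot": [0,0,0]}]'

```text
time_s: 6.75
position: [0.5013, -0.0392, 0.1099]
eef_rot: [0.688, 0.722, 0.05, 0.048]
ft_force: [0.4, 0.1, -0.2]
gripper_width: -0.0
```

```bash
python3 tgt.py;python3 - <<'E'
from h import *
c=snap('scene','s4')
a=c['color'][155:275,230:395]; cv2.imwrite('pics/s4c.png',cv2.resize(a,None,fx=4.8,fy=4.8,interpolation=cv2.INTER_CUBIC))
E
```

```text
rotvec [ 0.02 -0.05 -0.  ] n [-0.139  -0.0067  0.9903]
6.75 pos [ 0.5013 -0.0392  0.1099] F [ 0.38  0.09 -0.19] w -6.868016084246576e-06 q [-0.573  0.133  0.644  2.01  -0.122  0.89   1.751]
fm 0 delta mm [  6.   -0.2 -41.2]
fm 0.03 delta mm [  1.8  -0.4 -11.5]
fm 0.08 delta mm [-5.2 -0.7 38. ]
fm height along n mm 41.64 lateral [-0.17  0.48 -0.02]
bar 0 delta mm [ -29.2 -134.3  -47.1]
bar 0.03 delta mm [ -33.4 -134.5  -17.4]
bar 0.08 delta mm [ -40.4 -134.8   32.1]
bar height along n mm 41.69 lateral [ 35.04 134.58   5.83]
```

View pics/s4c.png

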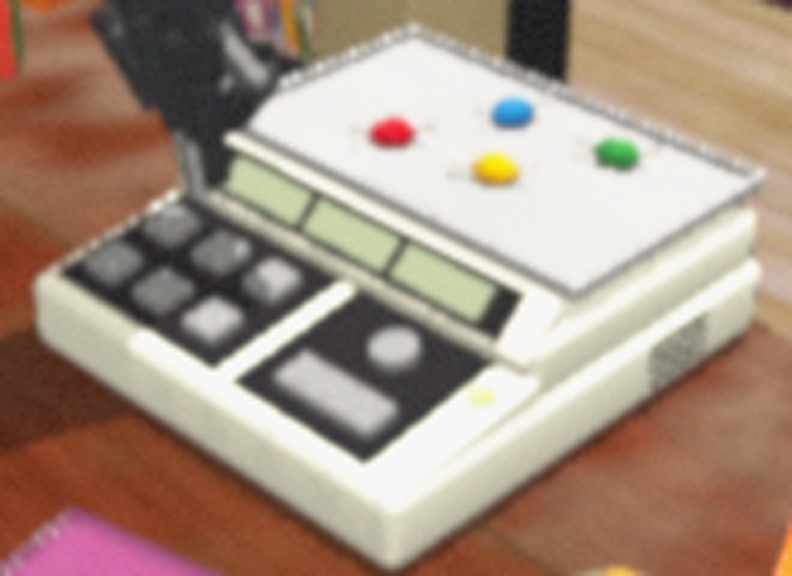

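Scale is in place and the key is up again. Next the print bar.

Emit:
send_rows --motion '[{"linear": [-4,-15,0],"rot": [0,0,0]},{"linear": [-11,-45,0],"rot": [0,0,0]},{"linear": [-19,-80,0],"rot": [0,0,0]},{"linear": [-27,-110,0],"rot": [0,0,0]},{"linear": [-33,-128,0],"rot": [0,0,0]},{"linear": [-35,-134,-6],"rot": [0,0,0]},{"linear": [-34,-134.4,-14],"rot": [0,0,0]},{"linear": [-33,-134.4,-24],"rot": [0,0,0]},{"linear": [-31.5,-134.4,-32],"rot": [0,0,0]},{"linear": [-31,-134.4,-36],"rot": [0,0,0]},{"linear": [-31,-134.4,-36],"rot": [0,0,0]},{"linear": [-31,-134.4,-36],"rot": [0,0,0]}]'

```text
time_s: 8.0
position: [0.4704, -0.1736, 0.0737]
eef_rot: [0.688, 0.722, 0.05, 0.048]
ft_force: [0.3, 0.4, 0.4]
gripper_width: 0.0001
```

```bash
python3 tgt.py | head -1; python3 st.py;python3 - <<'E'
from h import *
c=snap('scene','s5')
a=c['color'][155:275,230:395]; cv2.imwrite('pics/s5c.png',cv2.resize(a,None,fx=4.8,fy=4.8,interpolation=cv2.INTER_CUBIC))
E
```

```text
rotvec [ 0.05 -0.1  -0.01] n [-0.139  -0.0067  0.9903]
fm h 11.03 lat [ -35.39 -134.14   -5.88]
bar h 11.08 lat [-0.18 -0.04 -0.03]
8.0 [ 0.4704 -0.1736  0.0737] F [0.33 0.42 0.4 ] Fn 0.34 T [0.003 0.15  0.01 ]
```

View pics/s5c.png

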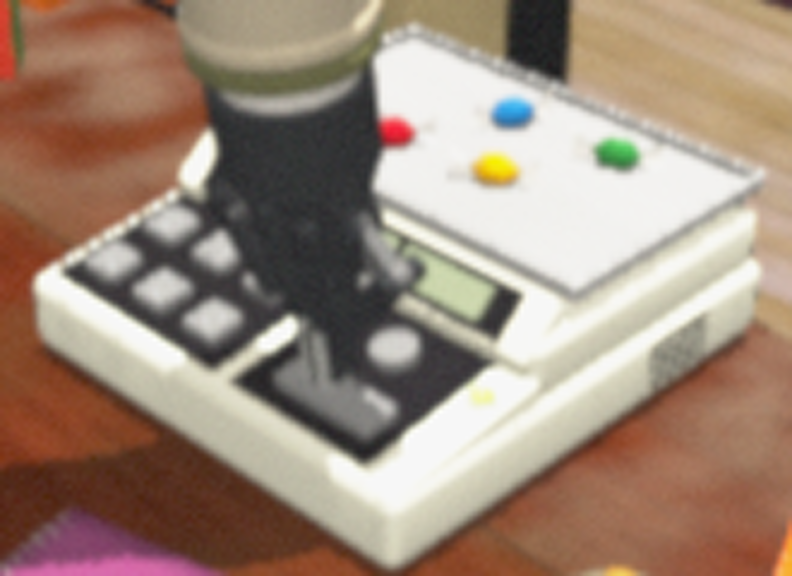

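Tip is over the bar at crop (325,365). Pressing.

Emit:
send_rows --motion '[{"linear": [0.4,0,-3],"rot": [0,0,0]},{"linear": [0.8,0,-6],"rot": [0,0,0]},{"linear": [1.1,0,-8],"rot": [0,0,0]},{"linear": [1.2,0,-10],"rot": [0,0,0]},{"linear": [1.3,0,-11.5],"rot": [0,0,0]},{"linear": [1.4,0,-12.5],"rot": [0,0,0]},{"linear": [1.4,0,-12.5],"rot": [0,0,0]},{"linear": [1.4,0,-12.5],"rot": [0,0,0]}]'

```text
time_s: 8.85
position: [0.4719, -0.1738, 0.0615]
eef_rot: [0.688, 0.722, 0.05, 0.048]
ft_force: [0.2, 1.2, 3.3]
gripper_width: -0.0001
```

```bash
python3 st.py
```

```text
fm h -1.35 lat [ -35.62 -134.37   -5.91]
bar h -1.3 lat [-0.42 -0.27 -0.06]
8.85 [ 0.4719 -0.1738  0.0615] F [0.23 1.17 3.25] Fn 3.18 T [ 0.248 -0.075  0.022]
```

Emit:
send_rows --motion '[{"linear": [0.1,0,-0.8],"rot": [0,0,0]},{"linear": [0.1,0,-1.2],"rot": [0,0,0]},{"linear": [0.1,0,-1.2],"rot": [0,0,0]},{"linear": [0.1,0,-1.2],"rot": [0,0,0]}]'

```text
time_s: 9.25
position: [0.472, -0.1738, 0.0602]
eef_rot: [0.688, 0.722, 0.05, 0.048]
ft_force: [1.5, 1.9, 3.8]
gripper_width: 0.0002
```

```bash
python3 st.py
```

```text
fm h -2.58 lat [ -35.63 -134.37   -5.91]
bar h -2.53 lat [-0.42 -0.27 -0.06]
9.25 [ 0.472  -0.1738  0.0602] F [1.48 1.88 3.82] Fn 3.57 T [ 0.373 -0.286  0.043]
```

Not on the stop yet, because the commanded motion is still fully reached. A bit more.

Emit:
send_rows --motion '[{"linear": [0.1,0,-0.5],"rot": [0,0,0]},{"linear": [0.1,0,-1],"rot": [0,0,0]},{"linear": [0.1,0,-1],"rot": [0,0,0]},{"linear": [0.1,0,-1],"rot": [0,0,0]}]'

```text
time_s: 9.65
position: [0.4721, -0.1738, 0.0598]
eef_rot: [0.688, 0.722, 0.05, 0.048]
ft_force: [-3.1, 2.6, 14.7]
gripper_width: -0.0002
```

```bash
python3 st.py
```

```text
fm h -2.98 lat [ -35.58 -134.4    -5.9 ]
bar h -2.93 lat [-0.37 -0.3  -0.05]
9.65 [ 0.4721 -0.1738  0.0598] F [-3.12  2.64 14.71] Fn 14.99 T [0.731 0.543 0.087]
```

On its stop at 15 N, at the same depth as the first key. Drawing back clear, up and toward the clerk.

Emit:
send_rows --motion '[{"linear": [-0.2,0,1.5],"rot": [0,0,0]},{"linear": [-0.8,0,5],"rot": [0,0,0]},{"linear": [-1.5,0,10],"rot": [0,0,0]},{"linear": [-3,0,20],"rot": [0,0,0]},{"linear": [-5,0,40],"rot": [0,0,0]},{"linear": [-8,0,70],"rot": [0,0,0]},{"linear": [-12,0,105],"rot": [0,0,0]},{"linear": [-16,0,140],"rot": [0,0,0]},{"linear": [-18,0,160],"rot": [0,0,0]},{"linear": [-18,0,165],"rot": [0,0,0]},{"linear": [-18,0,165],"rot": [0,0,0]},{"linear": [-18,0,165],"rot": [0,0,0]},{"linear": [-18,0,165],"rot": [0,0,0]}]'

```text
time_s: 10.95
position: [0.4531, -0.1736, 0.2226]
eef_rot: [0.688, 0.722, 0.049, 0.047]
ft_force: [0.3, 0.1, -0.1]
gripper_width: 0.0
```

```bash
python3 st.py
python3 - <<'E'
from h import *
c=snap('scene','s6');t=snap('top','t6')
a=c['color'][155:325,230:450]; cv2.imwrite('pics/s6c.png',cv2.resize(a,None,fx=3.5,fy=3.5,interpolation=cv2.INTER_CUBIC))
E
```

```text
fm h 160.88 lat [ -31.87 -133.16   -5.38]
bar h 160.93 lat [3.33 0.94 0.46]
10.95 [ 0.4531 -0.1736  0.2226] F [ 0.35  0.12 -0.14] Fn -0.19 T [-0.014  0.197 -0.039]
```

View pics/s6c.png

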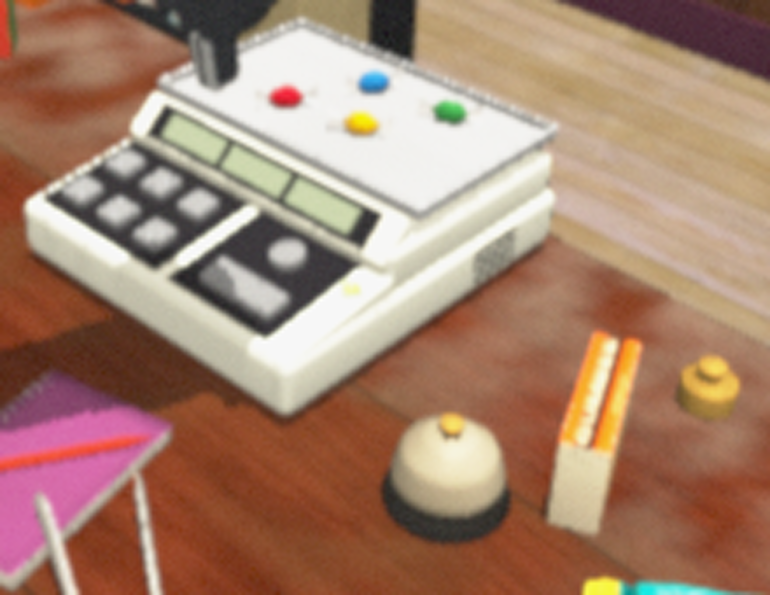

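View pics/t6.png

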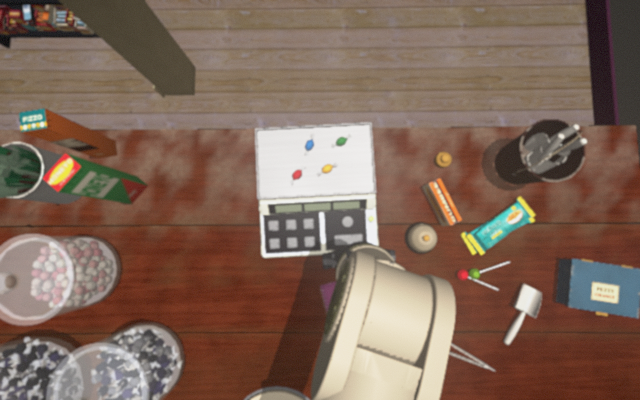

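The arm is clear, all keys are up, and the scale, sweets, bell, carton and weight sit at the same pixels as at the start. Handing in.

```bash
python3 -c "
from rig import manip
print(manip.close_job())"
```

```text
the job is handed in; nothing more can be done
None
```

I pressed the far-row middle key fully down with the shut fingertips and let it come up. I then pressed the print bar fully down and drew back to about 160 mm above the panel. The job was handed in at about 11 s of the 38 s allowed.

- **Presses:** Both keys followed their spring to about 3–3.5 N. The force then rose sharply at the stop, to about 17 N on the quick key and 15 N on the bar, at the same depth (about 3 mm below the fitted rest face height). I never read the key joints themselves, so "fully down" rests on that force rise and the matching depth.
- **Final check:** The last pictures show all keys up. The scale, sweets, bell, carton and weight are where they started, and the tool force is near zero.
- **What disagreed:** The camera fit put the key faces about 2 mm lower than where I felt contact, which is within the calibration error. There was also about 10 N of sideways force on the quick key at its stop, which I put down to friction at the tip. The scale showed no visible shift.

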